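# Open the shut wash ports

### The arm

A 6-joint arm with a two-finger parallel gripper is mounted at the origin on a cart in front of the work surface, level with it; the furniture and walls round the work are solid. World frame = base frame: x ahead of the robot, y to its left, z up, the work surface at z = 0. Lengths are in m, angles in rad, forces in N, time in s.
With the tool pointing down it reaches from about 0.3 to 0.75 m from the base axis. Payload 8.5 kg.
Tool frame: the origin (TCP) lies at the very end of the fingers, on their centre line; the grasp point (between the pads) lies 19 mm behind it (env.grip_point_offset is the distance from the TCP to the grasp point, in m); z points along the fingers, y is the line along which they close (so a half turn about z gives the same grasp; the last joint's range is limited). The gripper opens to 88 mm and grips with 3 to 60 N. Pads are 18 mm wide; open, the fingers measure 123 mm over their backs; the gripper's body (75 mm by 187 mm) begins 45 mm behind the grasp point.
Start: joints at [1.13, 0.381, 1.297, -0, 1.464, -0.215], TCP at [0.123, 0.536, 0.239] pointing down, gripper open.
Joint ranges: [-3.11, 3.11], [-0.89, 2.33], [0.22, 2.48], [-1.42, 4.56], [0.17, 2.85], [-2.88, 2.88]. Speed limits (rad/s): [2.39, 2.39, 3.14, 3.14, 3.14, 3.14].

### API

Orientations are given as a unit quaternion [w, x, y, z].
In Python, from rig import env gives the robot as it stands.
- The arm moves only by the shell command python3 -m creep 'ROWS' [OPENING] [FORCE]. ROWS is JSON, a list that holds one entry, the list of rows, each a list of 6 numbers: the shift along the tool's x, y, z in units of 4 cm (1.0 is 4 cm), then the turn, a rotation vector about the tool's x, y, z in units of 180 degrees (1.0 is 180 degrees). In form: [[[x, y, z, wx, wy, wz], ...]]. A call has 1 to 10 rows; each row shifts and turns the commanded pose from where the row before left it, along the tool's axes as they then stand; what a row does not reach is not made up. A row lasts 1/10 s, in which the tool goes at most 50 mm and 8.59 degrees, less where a joint would pass 70% of its speed; a pose out of reach is approached as far as the arm can. A call with a number of a shift or a turn outside -1 to 1 is refused whole. A call with a gripper value outside its range is refused whole. OPENING is the gripper command: -1 is fully open, 1 is shut, values between are in proportion, set as the call begins (- or left out, the last holds). The fingers move at their own pace and stop on an object; FORCE is the grip in N (left out, the last holds). Time passes only in rows, so rows that do not move let the fingers close. It gives the time, the measured TCP pose, the force, the opening and the grip force at its end, in the units of the state.
- env.get_obs(): the state, without advancing time (a new reading comes with each control period).
- env.camera(name): name is "side" or "top"; returns (picture, depth): 420x560x3 uint8, red, green, blue; 420x560 float32, m along the optical axis (not along the pixel's ray), 0 where there is no reading.
- env.calibration(name): a dict with "K" (3x3 intrinsics, pixels), "k1" (the pictures are not rectified: a ray, as slopes to the right and down, at radius r is drawn at 1 + k1 r^2 times it, then the intrinsics apply), "origin" and "attitude" of the camera in the world. Camera axes: x right, y down, z forward; pixel columns grow to the right and rows downward; lengths in m; the calibration is good to about 2 mm. A picture is of the moment at which its call begins. calibration takes no time and is no camera call.
- env.close_job(): hands the job in; it is judged then, once.
The state is a dict: "clock": time; "joint_pos": joint angles; "joint_velocities": joint speeds; "tau": joint torques, N m; "ee_pos": TCP position; "tool_rot": TCP orientation; "force": force on the tool from outside, world axes, zero at the start; "torque": the same for the moment, N m; "width": finger opening in m; "gripper_force": force on a finger pad.
Only numpy, scipy, OpenCV 4.12 (cv2) and the standard library are available. Lean on these libraries where they do the work, as an engineer would, in place of code of your own. Each camera call takes 0.05 s, during which the arm holds its last target. There are 200 camera calls.

### The job

All three wash ports on the bench must stand open for the rinse run, but two of their hatches are still shut. Press each shut hatch down once with the fingertips on the ribbed front end of its top until its push-push latch lets go, back away so that it pops up, and make sure that both stay open. Do not push any hatch that stands open down again, and leave the port that is open already and the tubes, caps and beaker where they are; nothing is gripped or lifted.

Things in the scene. Friction and masses are not known exactly. Their poses are not given: they have to be found in the camera images.
- port_a: Wash port, starts shut: off-white plastic housing 100 (own x) by 66 mm (own y), fixed on the bench, turned up to 0.3 rad. Origin: centre of underside; own -x is its front, towards the robot. Walls 43 mm high; rear block (own x +28 to +50) 58 mm high. Its shut grey hatch covers own x -48 to +22 mm, 62 mm wide, 6 mm thick, top level at 58 mm. The three ports look alike and swap places.
- port_b: Second wash port, same as port_a in every way; it starts shut. Each hatch is hinged at its rear edge, on an axis along the port's own y at own x = +24 mm, 54 mm above the bench; the front end swings up, or down by 7 mm into the gap above the walls.
- port_c: Third wash port, same as port_a, but its hatch starts open, with the front end raised to about 90 mm above the bench. Leave it alone.
- hatch_a (a joint): Hatch angle of port_a, rad: 0 to 0.02 = shut and latched, 0.5 = fully open, held by its spring against a stop, -0.1 = pressed to its lower stop. Push-push latch: press past about -0.08 (6 mm down at the press point; the lower stop is at 7 mm) with 3 to 5 N, then let up: the spring lifts it after the finger.
- hatch_b (a joint): Hatch angle of port_b, as hatch_a. Free of the finger, a released hatch reaches 0.5 in about half a second. A press too short springs back to 0 and stays latched. An open hatch pressed all the way down latches shut again.
- hatch_c (a joint): Hatch angle of port_c, as hatch_a; starts open at 0.5.
- press_a (a point): Press point of port_a: on the top face of its hatch, in the middle of three low cross ribs near the front edge, 61 mm in front of the hinge axis (own x = -37 mm of the port, 58 mm above the bench while shut), midway across the hatch; moves with the hatch. The ribs stand 1 mm high and are not felt.
- press_b (a point): Press point of port_b, as press_a.
- tube_left: Loose sample tube, 50 ml, with screw cap, 30 mm across and 97 mm tall, standing upright between two ports towards the back. Origin: centre of its underside. Leave alone.
- tube_right: Second loose sample tube, as tube_left, standing between the other two ports.
- loose_cap_0: Loose screw cap, 32 mm across, 14 mm high, lying between two ports near the front. Origin: centre of its underside. Leave alone.
- loose_cap_1: Second loose screw cap, as loose_cap_0, between the other two ports.
- loose_cap_2: Third loose screw cap, as loose_cap_0, to the right of the ports.
- beaker: Loose clear beaker, 72 mm across, 94 mm tall, to the right of the ports. Origin: centre of its underside. Leave alone.
Mind the look-alikes: they are no part of the job. Leave any pink look-alike of the port_b alone.

How it is judged:
By the outcome, as a careful person would: the job done as asked, in the order asked, and still so for the second after the job is handed in, with the robot touching nothing.
It also fails if it takes over 48 s, if anything falls off the work surface, if the arm or the gripper's body presses on something with over 40 N, if the wrist force passes 120 N, or if a joint passes its speed limit or range.

## Working session

There is one attempt and no reset: what is moved stays moved. The work goes in short steps, Python scripts to look and compute and a shell command to move; the robot and the scene stay as the last step left them, time stands still between calls to the robot, and variables do not carry over. Pictures are saved under pics/ and viewed, at most 10 in all, crops included, and the job is handed in when it is done.

```bash
ls; mkdir -p pics
python3 - <<'E'
from rig import env
import cv2,numpy as np
for n in("top","side"):
    p,d=env.camera(n); cv2.imwrite(f"pics/{n}0.png",p[:,:,::-1]); np.save(f"pics/{n}0.npy",d); print(n,env.calibration(n))
print(env.get_obs())
E
```

```text
pics
top {'K': array([[445.18240731,   0.        , 279.40753188],
       [  0.        , 445.18240731, 211.68928338],
       [  0.        ,   0.        ,   1.        ]]), 'k1': 0.006960129135440367, 'origin': array([ 0.23184798, -0.22240932,  1.65761298]), 'attitude': array([-0.05777463,  0.70975584, -0.70011972,  0.0523557 ])}
side {'K': array([[452.515513  ,   0.        , 277.66872821],
       [  0.        , 452.515513  , 214.58094587],
       [  0.        ,   0.        ,   1.        ]]), 'k1': 0.04496458337215207, 'origin': array([0.55881146, 0.90879163, 0.83258624]), 'attitude': array([-0.01540038,  0.0345869 ,  0.88316897, -0.46752448])}
{'clock': 0.1, 'joint_pos': array([ 1.12971484e+00,  3.81134977e-01,  1.29813087e+00, -2.50664278e-05,
        1.46359423e+00, -2.15325519e-01]), 'joint_velocities': array([-0.00063264,  0.00022184, -0.0024146 , -0.00045881,  0.00043629,
       -0.0016173 ]), 'tau': array([ 5.60092783e-03, -4.38647461e+01, -2.24909806e+01,  7.15724216e-02,
        3.41670052e-02, -8.25881102e-05]), 'ee_pos': array([0.12303119, 0.53581686, 0.23821435]), 'tool_rot': array([-1.92477006e-04,  1.12637069e-01,  9.93635994e-01, -6.03902054e-04]), 'force': array([-0.07857252,  0.1846503 , -0.44100817]), 'torque': array([-0.06297605, -0.01634939, -0.0196946 ]), 'gripper_force': 0.0, 'width': 0.08864568918023442}
```

View pics/top0.png

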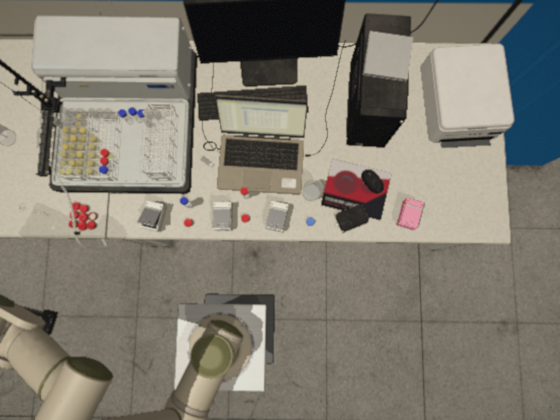

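View pics/side0.png

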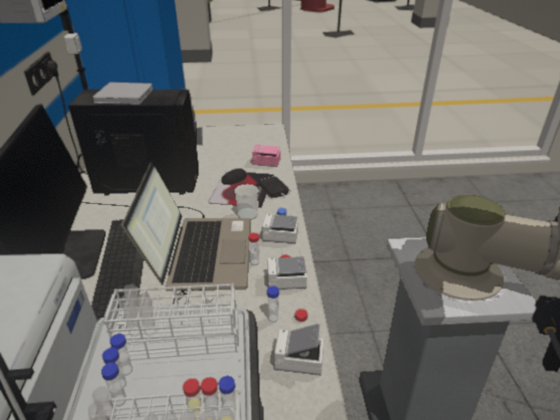

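The top view shows three off-white ports at (152,215), (221,215) and (277,215), and a pink look-alike at (410,213). In the side view the nearest port (300,347) has its hatch up. The ports at (287,270) and (280,228) look shut, and the pink one is at (266,156). I'll check this in enlarged crops.

```bash
python3 - <<'E'
import cv2
t=cv2.imread("pics/top0.png")[190:250,130:330]; s=cv2.imread("pics/side0.png")[200:380,220:350]
cv2.imwrite("pics/tc.png",cv2.resize(t,None,fx=4,fy=4,interpolation=2))
cv2.imwrite("pics/sc.png",cv2.resize(s[:100],None,fx=6,fy=6,interpolation=2))
E
cat > h.py <<'E'
from rig import env
import cv2,numpy as np
from scipy.spatial.transform import Rotation as R
def rot(c): return R.from_quat(np.roll(c['attitude'],-1)).as_matrix()
def ray(n,uv):
    c=env.calibration(n);D=np.array([c['k1'],0,0,0.])
    q=cv2.undistortPoints(np.array(uv,float).reshape(-1,1,2),c['K'],D)[:,0]
    return c['origin'],np.c_[q,np.ones(len(q))]@rot(c).T
def at_z(n,uv,z):
    o,r=ray(n,uv); return o+r*((z-o[2])/r[:,2])[:,None]
def cloud(n,d):
    v,u=np.mgrid[:420,:560]; o,r=ray(n,np.c_[u.ravel(),v.ravel()])
    return (o+r*d.reshape(-1,1)).reshape(420,560,3)
def proj(n,P):
    c=env.calibration(n);M=rot(c).T
    return cv2.projectPoints(np.array(P,float),cv2.Rodrigues(M)[0],-M@c['origin'],c['K'],np.array([c['k1'],0,0,0.]))[0][:,0]
E
```

```text
(no output)
```

View pics/tc.png

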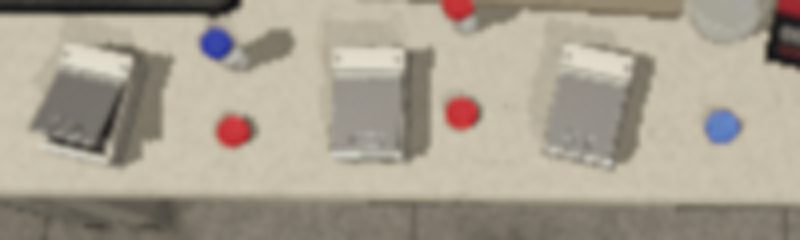

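View pics/sc.png

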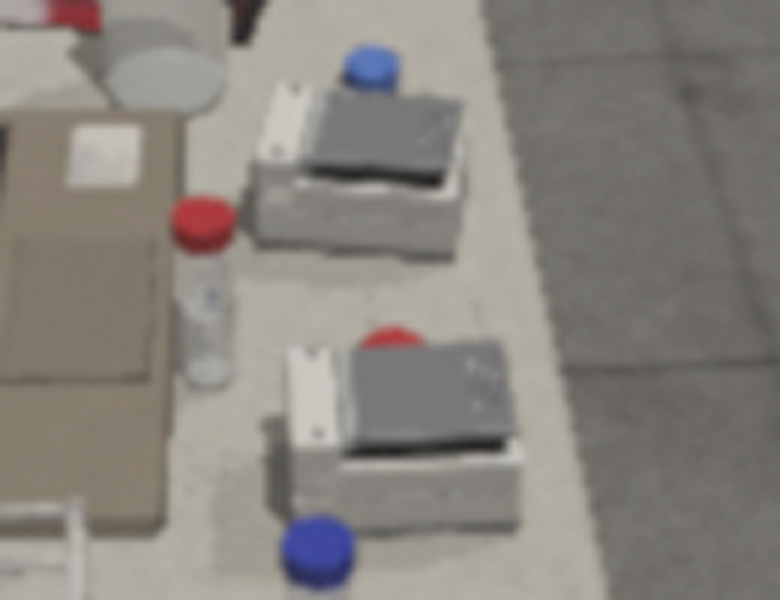

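Crop: the left port (dark interior visible) is open. The middle (crop 368,100 → px 222,215) and right (590,105 → 277,216) hatches are shut, flush with their rear blocks. The pink box at (410,213) is excluded. Next I'll measure both ports.

Run:
```python
from h import *
C={n:cloud(n,np.load(f"pics/{n}0.npy")) for n in("top","side")}
for name,tu,su in(("mid",(221,215),(285,268)),("right",(277,215),(280,226)),("left",(152,215),(300,345))):
    for n,(u,v) in(("top",tu),("side",su)):
        P=C[n][v-28:v+28,u-32:u+32].reshape(-1,3)
        c0=C[n][v,u]
        Q=P[(P[:,2]>.050)&(P[:,2]<.066)&(np.hypot(*(P[:,:2]-c0[:2]).T)<.075)]
        r=cv2.minAreaRect((Q[:,:2]*1000).astype(np.float32)); print(name,n,c0.round(3),len(Q),np.median(Q[:,2]).round(4),r)
# pixel-based: block rear corners, block front corners
g=lambda l:[(130+x/4-.375,190+y/4-.375) for x,y in l]
for nm,l in(("mid",[(335,45),(403,47),(405,75),(334,74),(329,152),(405,152)]),("right",[(565,43),(633,51),(630,79),(560,70),(545,150),(615,160)])):
    print(nm,at_z("top",g(l),.058).round(4).tolist())
g=lambda l:[(220+x/6-.4,200+y/6-.4) for x,y in l]
for nm,l in(("mid",[(288,347),(333,345),(340,440),(293,437),(508,342),(516,436)]),("right",[(278,83),(315,88),(298,163),(257,158),(463,97),(444,175)])):
    print(nm,at_z("side",g(l),.058).round(4).tolist())
```

```text
mid top [0.469 0.004 0.055] 440 0.0581 ((471.4826965332031, 2.6891212463378906), (99.9498291015625, 63.064456939697266), 1.3061381578445435)
mid side [0.476 0.019 0.057] 630 0.0581 ((472.91943359375, 7.462579727172852), (99.83909606933594, 66.61231231689453), 2.393494129180908)
right top [ 0.47  -0.2    0.062] 448 0.0585 ((472.0015869140625, -199.1812744140625), (65.0101318359375, 98.03079223632812), 79.15049743652344)
right side [ 0.475 -0.166  0.059] 434 0.058 ((473.5881652832031, -195.4431915283203), (70.41962432861328, 97.89092254638672), 76.20684051513672)
left top [0.463 0.25  0.073] 183 0.0588 ((487.92938232421875, 255.88357543945312), (66.63546752929688, 56.037757873535156), 75.02434539794922)
left side [0.468 0.281 0.072] 492 0.0585 ((483.6451416015625, 259.50006103515625), (68.29059600830078, 68.06656646728516), 80.04065704345703)
mid [[0.52, 0.0335, 0.058], [0.519, -0.0287, 0.058], [0.4931, -0.0313, 0.058], [0.4932, 0.0335, 0.058], [0.4216, 0.0353, 0.058], [0.4225, -0.0335, 0.058]]
right [[0.5246, -0.1766, 0.058], [0.518, -0.2387, 0.058], [0.4921, -0.2363, 0.058], [0.4996, -0.1724, 0.058], [0.426, -0.1602, 0.058], [0.4178, -0.2236, 0.058]]
mid [[0.519, -0.0264, 0.058], [0.4989, -0.0262, 0.058], [0.5004, 0.0371, 0.058], [0.5203, 0.0336, 0.058], [0.421, -0.0219, 0.058], [0.4254, 0.0406, 0.058]]
right [[0.5121, -0.2364, 0.058], [0.4936, -0.2303, 0.058], [0.5061, -0.166, 0.058], [0.5259, -0.1718, 0.058], [0.4196, -0.216, 0.058], [0.4362, -0.1502, 0.058]]
```

Poses agree between the two views:
- **Middle port:** top at 0.058, length 0.100, yaw ≈ +0.02, press point ≈ (0.434, 0.004).
- **Right port:** yaw ≈ -0.19, press point ≈ (0.434, -0.190).

I'll go to the middle port first with the gripper shut.

```bash
python3 -m creep '[[[-0.66,-0.7,0,0,0,0],[-0.66,-0.7,0,0,0,0],[-0.66,-0.7,0,0,0,0],[-0.66,-0.7,0,0,0,0],[-0.66,-0.7,0,0,0,0],[-0.66,-0.7,0,0,0,0],[-0.66,-0.7,0,0,0,0],[-0.66,-0.7,0,0,0,0],[-0.66,-0.7,0,0,0,0],[-0.66,-0.7,0,0,0,0]]]' 1 20
python3 -m creep '[[[-0.66,-0.7,0,0,0,0],[-0.66,-0.7,0,0,0,0],[-0.66,-0.7,0,0,0,0],[-0.66,-0.7,0,0,0,0],[-0.66,-0.7,0,0,0,0],[-0.66,-0.7,0,0,0,0],[0,0,0,0,0,-0.038],[0,0,0,0,0,-0.038],[0,0,0,0,0,0],[0,0,0,0,0,0]]]'
cat > g.py <<'E'
import sys
from h import *
o=env.get_obs(); M=R.from_quat(np.roll(o['tool_rot'],-1)).as_matrix()
t=np.array(eval(sys.argv[1])); print(o['clock'],o['ee_pos'].round(4),o['force'].round(2),M.round(3).tolist(),"units",(M.T@(t-o['ee_pos'])/.04).round(3))
E
python3 g.py '[.433,.004,.10]'
```

```text
clock: 1.1
ee_pos: [0.3181, 0.2026, 0.2387]
tool_rot: [-0.0, 0.113, 0.994, -0.0]
force: [0.4, 1.2, 0.4]
width: 0.0102
gripper_force: 0.0
clock: 2.1
ee_pos: [0.4344, 0.005, 0.2386]
tool_rot: [-0.0, -0.005, 1.0, 0.0]
force: [0.5, -0.2, -0.6]
width: 0.0006
gripper_force: 0.0
2.1 [0.4344 0.005  0.2386] [ 0.52 -0.19 -0.56] [[-1.0, -0.01, -0.0], [-0.01, 1.0, 0.0], [0.0, 0.0, -1.0]] units [ 0.033 -0.024  3.466]
```

```bash
python3 -m creep '[[[0.03,-0.02,0.7,0,0,0],[0,0,0.7,0,0,0],[0,0,0.7,0,0,0],[0,0,0.7,0,0,0],[0,0,0.7,0,0,0],[0,0,0.5,0,0,0],[0,0,0.26,0,0,0],[0,0,0,0,0,0],[0,0,0,0,0,0]]]'
python3 - <<'E'
from h import *
s,_=env.camera("side"); cv2.imwrite("pics/s1.png",cv2.resize(s[170:310,200:400],None,fx=4,fy=4,interpolation=2)[:,:,::-1])
print(env.get_obs()['ee_pos'])
E
```

```text
clock: 3.0
ee_pos: [0.4335, 0.0041, 0.0687]
tool_rot: [0.0, -0.006, 1.0, -0.0]
force: [0.5, -0.7, -0.1]
width: 0.0004
gripper_force: 0.0
[0.43364442 0.00406299 0.06894838]
```

View pics/s1.png

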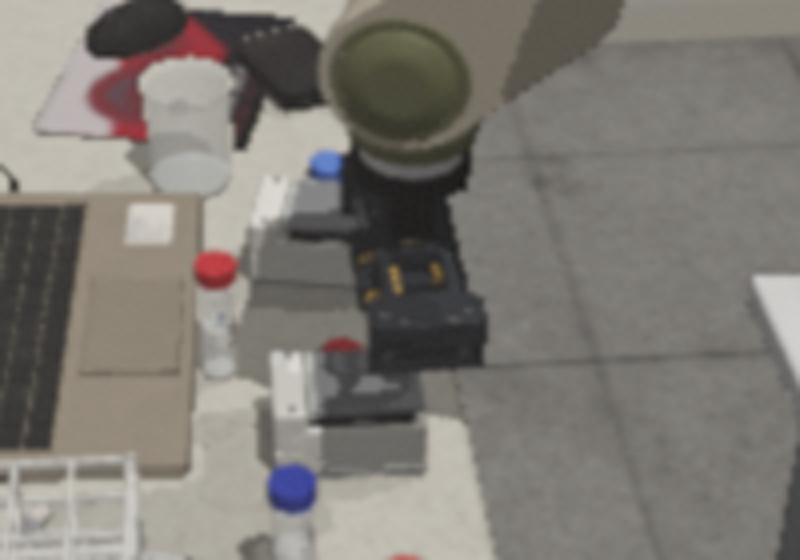

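The gripper stands over the front end of the middle hatch (crop about 400,380), clear of the tubes and caps. Now I'll press in small steps.

```bash
python3 -m creep '[[[0,0,0.1,0,0,0],[0,0,0.1,0,0,0],[0,0,0.05,0,0,0],[0,0,0.025,0,0,0],[0,0,0.025,0,0,0],[0,0,0.025,0,0,0],[0,0,0.025,0,0,0],[0,0,0,0,0,0]]]'
```

```text
clock: 3.85
ee_pos: [0.4332, 0.004, 0.0543]
tool_rot: [-0.0, -0.006, 1.0, 0.0]
force: [-1.0, -1.2, 2.6]
width: 0.0007
gripper_force: 1.7
```

```bash
python3 -m creep '[[[0,0,0.025,0,0,0],[0,0,0.025,0,0,0],[0,0,0,0,0,0]]]'; python3 -m creep '[[[0,0,0.015,0,0,0],[0,0,0,0,0,0]]]'
```

```text
clock: 4.15
ee_pos: [0.4333, 0.004, 0.0526]
tool_rot: [0.0, -0.007, 1.0, -0.0]
force: [-3.3, 0.6, 8.6]
width: 0.0002
gripper_force: 4.8
clock: 4.35
ee_pos: [0.4334, 0.004, 0.0523]
tool_rot: [0.0, -0.007, 1.0, -0.0]
force: [-3.3, 0.7, 13.3]
width: 0.0007
gripper_force: 7.1
```

The lower stop is reached: force climbs to 13 N at z = 0.0523, which matches 52 mm × 0.1 rad below the top. Backing away and looking.

```bash
python3 -m creep '[[[0,0,-0.1,0,0,0],[0,0,-0.3,0,0,0],[0,0,-0.5,0,0,0],[0,0,-0.6,0,0,0],[0,0,-0.6,0,0,0],[0,0,-0.4,0,0,0],[0,0,0,0,0,0],[0,0,0,0,0,0],[0,0,0,0,0,0]]]'
python3 - <<'E'
from h import *
s,d=env.camera("side"); cv2.imwrite("pics/s2.png",cv2.resize(s[170:310,200:400],None,fx=4,fy=4,interpolation=2)[:,:,::-1])
C=cloud("side",d)
for y0 in(.005,-.19):
    m=(abs(C[...,1]-y0)<.035)&(C[...,0]>.41)&(C[...,0]<.53)&(C[...,2]>.02)&(C[...,2]<.11)
    print(y0,m.sum(),np.percentile(C[m][:,2],[50,90,97]).round(4))
E
python3 g.py '[.433,-.190,.15]'
```

```text
clock: 5.25
ee_pos: [0.4329, 0.0041, 0.1507]
tool_rot: [-0.001, -0.006, 1.0, 0.0]
force: [0.3, 0.1, -0.9]
width: 0.0003
gripper_force: 0.0
0.005 1085 [0.0574 0.0839 0.09  ]
-0.19 620 [0.0553 0.0597 0.0608]
5.3 [0.4329 0.0041 0.1507] [-0.51 -0.98  1.18] [[-1.0, -0.013, -0.002], [-0.013, 1.0, 0.001], [0.002, 0.001, -1.0]] units [ 0.061 -4.852  0.016]
```

View pics/s2.png

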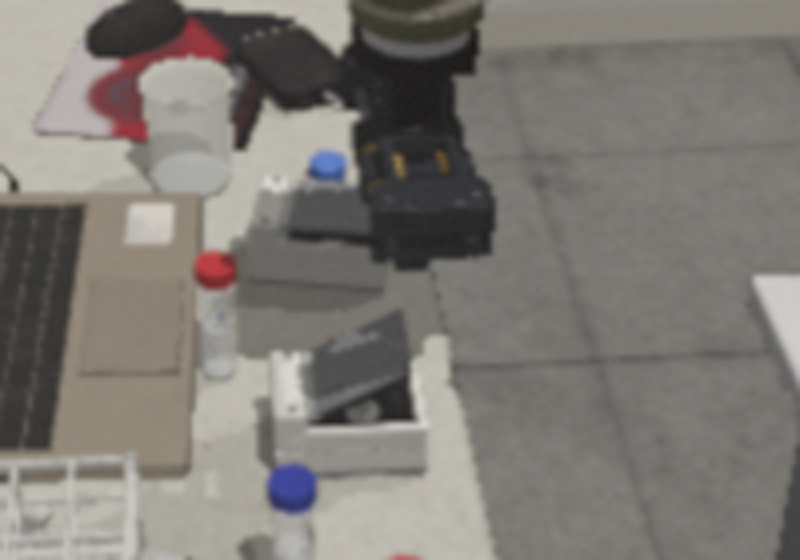

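The middle hatch (crop 360,360) stands fully open, its front end at 0.090. Moving to the right port.

```bash
python3 -m creep '[[[0.06,-0.65,0,0,0,0],[0,-0.7,0,0,0,0],[0,-0.7,0,0,0,0],[0,-0.7,0,0,0,0],[0,-0.7,0,0,0,0],[0,-0.7,0,0,0,0],[0,-0.7,0,0,0,0.032],[0,0,0,0,0,0.032],[0,0,0,0,0,0],[0,0,0,0,0,0]]]'
python3 g.py '[.4335,-.190,.068]'
```

```text
clock: 6.3
ee_pos: [0.4332, -0.1896, 0.1512]
tool_rot: [-0.001, 0.092, 0.996, 0.0]
force: [-0.6, 0.5, 0.3]
width: 0.0002
gripper_force: 0.0
6.3 [ 0.4332 -0.1896  0.1512] [-0.56  0.49  0.32] [[-0.983, 0.184, -0.001], [0.184, 0.983, 0.001], [0.001, 0.001, -1.0]] units [-0.011 -0.009  2.079]
```

```bash
python3 -m creep '[[[0,0,0.6,0,0,0],[0,0,0.6,0,0,0],[0,0,0.5,0,0,0],[0,0,0.38,0,0,0],[0,0,0,0,0,0],[0,0,0,0,0,0]]]'
python3 - <<'E'
from h import *
s,d=env.camera("side"); cv2.imwrite("pics/s3.png",cv2.resize(s[170:310,200:400],None,fx=4,fy=4,interpolation=2)[:,:,::-1])
E
```

```text
clock: 6.9
ee_pos: [0.4336, -0.1897, 0.0688]
tool_rot: [-0.0, 0.093, 0.996, 0.0]
force: [0.8, -0.8, -0.2]
width: 0.0005
gripper_force: 0.0
```

View pics/s3.png

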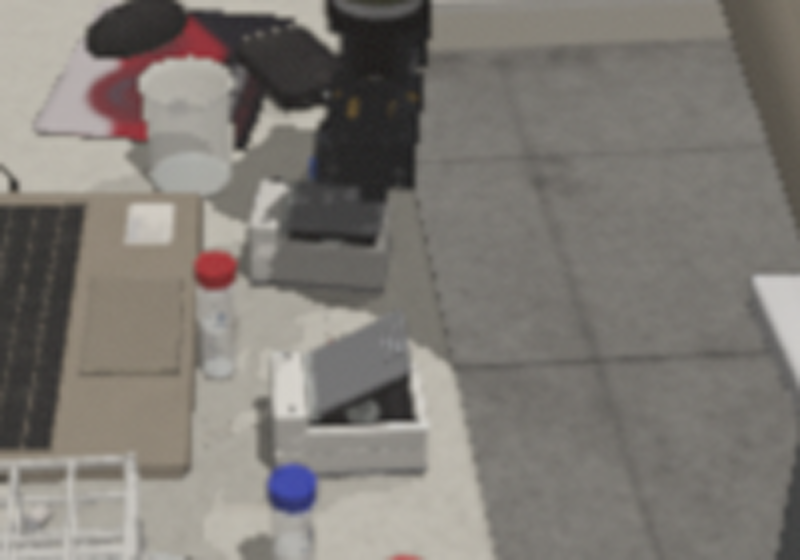

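The fingers hover over the front end of the right hatch (crop about 360,190), the beaker (190,130) is clear, and the middle hatch is still open. Pressing.

```bash
python3 -m creep '[[[0,0,0.1,0,0,0],[0,0,0.1,0,0,0],[0,0,0.05,0,0,0],[0,0,0.025,0,0,0],[0,0,0.025,0,0,0],[0,0,0.025,0,0,0],[0,0,0.025,0,0,0],[0,0,0.025,0,0,0],[0,0,0.025,0,0,0],[0,0,0,0,0,0]]]';  python3 -m creep '[[[0,0,0.015,0,0,0],[0,0,0,0,0,0]]]'
```

```text
clock: 7.95
ee_pos: [0.4334, -0.19, 0.0526]
tool_rot: [0.0, 0.094, 0.996, -0.0]
force: [-2.5, 1.0, 6.2]
width: 0.0004
gripper_force: 3.2
clock: 8.15
ee_pos: [0.4335, -0.19, 0.0524]
tool_rot: [0.0, 0.094, 0.996, -0.0]
force: [-3.3, 2.2, 9.9]
width: 0.0002
gripper_force: 5.2
```

```bash
python3 -m creep '[[[0,0,0.01,0,0,0],[0,0,0,0,0,0],[0,0,-0.1,0,0,0],[0,0,-0.3,0,0,0],[0,0,-0.5,0,0,0],[0,0,-0.6,0,0,0],[0,0,-0.7,0,0,0],[0,0,-0.7,0,0,0],[0,0,-0.5,0,0,0],[0,0,0,0,0,0]]]'
python3 -m creep '[[[0,0,0,0,0,0],[0,0,0,0,0,0],[0,0,0,0,0,0],[0,0,0,0,0,0],[0,0,0,0,0,0]]]'
python3 - <<'E'
from h import *
s,d=env.camera("side"); cv2.imwrite("pics/s4.png",cv2.resize(s[180:390,200:400],None,fx=2.8,fy=2.8,interpolation=2)[:,:,::-1])
C=cloud("side",d)
for y0 in(.005,-.19):
    m=(abs(C[...,1]-y0)<.035)&(C[...,0]>.41)&(C[...,0]<.53)&(C[...,2]>.02)&(C[...,2]<.11)
    print(y0,m.sum(),np.percentile(C[m][:,2],[50,90,97]).round(4))
E
```

```text
clock: 9.15
ee_pos: [0.4344, -0.1906, 0.1896]
tool_rot: [0.002, 0.094, 0.996, -0.001]
force: [0.0, 0.2, -0.6]
width: 0.0004
gripper_force: 0.0
clock: 9.65
ee_pos: [0.4334, -0.19, 0.1871]
tool_rot: [-0.0, 0.094, 0.996, 0.0]
force: [0.2, 0.7, 0.4]
width: 0.0005
gripper_force: 0.0
0.005 1080 [0.0574 0.0838 0.0898]
-0.19 803 [0.05   0.0823 0.089 ]
```

View pics/s4.png

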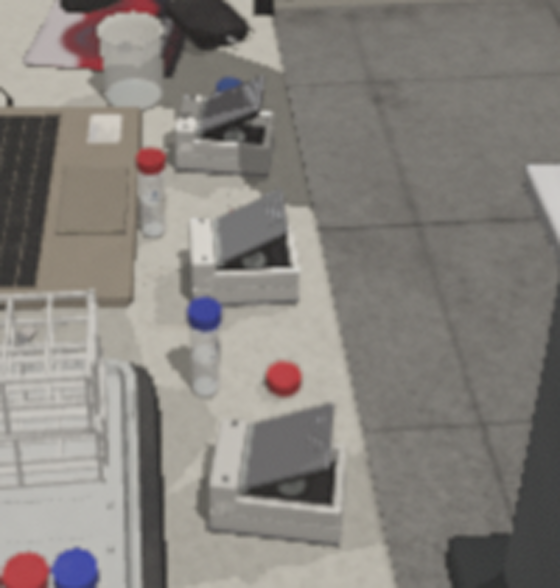

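All three hatches stand open (crop 230,105; 250,230; 290,445). The tubes, caps and beaker look undisturbed and the arm is clear, so I'm handing in.

```bash
python3 -c "
from rig import env
print(env.close_job())"
```

```text
the job is handed in; nothing more can be done
None
```

Both shut hatches were pressed once each and popped open, all three ports stood open in the last picture, and the job is handed in at about 10 s, well inside the 48 s limit.

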